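# Hang up the tray that holds the clothes pegs

## Robot

A 6-joint arm with a two-finger parallel gripper is mounted at the origin on the work surface. World frame = base frame: x ahead of the robot, y to its left, z up, the work surface at z = 0. Lengths are in mm, angles in rad, forces in N, time in s.
With the tool pointing down it reaches from about 400 to 925 mm from the base axis. Payload 12.5 kg.
Tool frame: the origin (TCP) lies at the very end of the fingers, on their centre line; the grasp point (between the pads) lies 19 mm behind it; z points along the fingers, x is the direction in which the jaws open and shut, and the axes are right-handed (so a half turn about z gives the same grasp; the last joint's range is limited). The gripper opens to 95 mm and grips with 3 to 60 N. Pads are 20 mm wide; open, the fingers measure 119 mm over their backs; the gripper's body (75 mm by 180 mm) begins 59 mm behind the grasp point.
Start: joints at [1.185, 0.491, 1.559, -0, 1.092, -0.106], TCP at [172.585, 600.717, 214.661] pointing down, gripper open.
Joint ranges: [-3.1, 3.1], [-0.84, 2.19], [0.05, 2.79], [-1.13, 4.28], [0.06, 2.93], [-2.69, 2.69]. Speed limits (rad/s): [2.22, 2.22, 2.79, 3.14, 3.14, 3.14].

## Interface

Orientations are given as [roll, pitch, yaw] about the fixed x, y, z axes, in that order (R = Rz(yaw) Ry(pitch) Rx(roll)).
In Python, from cell import state, viewer, ticket, look_for, regions_of gives the robot as it stands.
- The arm moves only by the shell command python3 -m inch 'ROWS'. ROWS is JSON, a list of rows, each a list of 7 numbers: the turn, a rotation vector about the world's x, y, z in degrees, then the shift along the world's x, y, z in mm, then the opening, from -1 (shut) to 1 (fully open). In form: [[rx, ry, rz, tx, ty, tz, hand], ...]. A call has 1 to 10 rows; each row shifts and turns the commanded pose from where the row before left it; what a row does not reach is not made up. A row lasts 1/10 s, in which the tool goes at most 50 mm and 8.59 degrees, less where a joint would pass 70% of its speed; a pose out of reach is approached as far as the arm can. A call with a gripper value outside its range is refused whole. The fingers move at their own pace and stop on an object; the grip force is fixed at half the most. Time passes only in rows, so rows that do not move let the fingers close. It gives the time, the measured TCP pose, the force and the opening at its end, in the units of the state.
- state(): the state, without advancing time (a new reading comes with each control period).
- viewer.read_camera(name): name is "scene" or "side" or "wrist"; returns a dict with "color" (480x640x3 uint8, red, green, blue), "depth" (480x640 float32, mm along the optical axis (not along the pixel's ray), 0 where there is no reading), "fx", "fy", "cx", "cy" (pixels), "position" and "orientation" of the camera in the world. Camera axes: x right, y down, z forward; pixel columns grow to the right and rows downward; lengths in mm; the calibration is good to about 2 mm. The wrist camera is an equidistant fisheye: a pixel r from the principal point sees the ray r / f radians off the axis. A picture is of the moment at which its call begins.
- ticket.job_done(): hands the job in, once; it reports no verdict.
Trained networks look in the newest picture that a camera, given by its name, has taken for a name from the list of things; names that differ only in an ending like _2 or _b are one class to them, and where a whole thing is asked for, a point or a joint stands for the part that bears it (a point fixed in the world has none). Each returns a list of dicts, best first, with "score" (0 to 1); they miss things now and then, are a little off and sometimes report something else, mostly with a low value. They report only what shows in the picture. A call takes as long as a camera call. They do not tell look-alikes from the thing itself.
- look_for(name, camera): "box" ([left, top, right, bottom] as shares, 0 to 1, of the picture: columns of its width, rows of its height, round what is visible of it).
- regions_of(name, camera): "pixels" (480x640 bool, what is visible of it) and "box" ([left, top, right, bottom] as shares, 0 to 1, of the picture: columns of its width, rows of its height, round what is visible of it).
The state is a dict: "t": time; "joints": joint angles; "qvel": joint speeds; "tau": joint torques, N m; "eef_pos": TCP position; "tcp_rot": TCP orientation; "ft_force": force on the tool from outside, world axes, zero at the start; "moment": the same for the moment, N m; "opening": opening from 0.0 (shut) to 1.0 (fully open).
Only numpy, scipy, OpenCV 4.12 (cv2) and the standard library are available. Lean on these libraries where they do the work, as an engineer would, in place of code of your own. Each camera call takes 0.05 s, during which the arm holds its last target. There are 200 camera calls.

## Task

See which tray has the clothes pegs in it: draw it forward from under the shelf's upper board, set it down on the free front of the shelf and let go, then swing its folded handle up until it clicks upright. Carry it by that handle, pegs inside, and leave it hanging still from the twin hook by the middle of its crossbar. Leave the other two trays and everything else as they are.

Things in the scene. Friction and masses are not known exactly. Their poses are not given: they have to be found in the camera images.
- shelf: Fixed dark grey plastic shelf. Origin: centre of the underside of its lower board, 360 (x) by 560 (y) by 15 mm thick. x points away from the robot (front edge at x -180). A shorter upper board covers only the back, from x +92 to +180 mm, underside 87 mm and top 99 mm above the table. The strip of lower board in front of the trays is free.
- peg_a: Wooden clothes peg, 75 x 12 x 12 mm, origin centre of underside, x along its length. Lies with the other peg in one of the three trays.
- peg_b: Second wooden clothes peg, same size, in the same tray as the first.
- soap: Pale green bar of soap, 60 x 42 x 22 mm, in another tray; origin centre of underside.
- tin: Round aluminium tin, 55 mm across, 26 high, in the remaining tray; origin centre of underside.
- hook: Fixed post (18 mm, 295 mm tall, dark base) with a clamped-on aluminium twin hook, left or right of the shelf. Origin at the post's foot on the table. Two parallel prongs (8 mm thick, 42 mm either side of the middle, 76 mm free between) stick out along the hook's -x, dip to a V-shaped seat 110 mm from the post and turn up at the tips.
- hook_seat (a point): Where the middle of a handle's crossbar comes to lie when hung: midway between the prongs, 259 mm above the table, 110 mm in front of the post. Same axes as the hook (y runs from prong to prong, along the hung bar; -x is the open side). The prong tips rise 23 mm above this point, 22 mm nearer the open side.
- detergent: White detergent bottle, 72 mm across, 200 tall, standing loose at whichever end of the shelf has no hook; leave alone. Origin centre of underside.
- jar: Glass jar with steel twist lid, 66 mm across, 85 tall, on the shelf's upper board; leave alone. Origin centre of underside.
- yellow_tray: Loose yellow plastic peg tray, 100 (x) by 130 (y) by 45 mm high, walls and floor 4 mm, about 0.4 kg with its handle. Origin centre of underside; z up; its grip lip is at -x (towards the robot), its folded handle at +x. The handle's hinge axis runs along y, 38 mm straight above the origin. Two ears in the side walls, 36 mm wide, rise to 82 mm.
- yellow_lip (a point): Middle of the top of the yellow tray's front wall, which has a lip 10 mm thick (x), 90 long (y) and 18 deep: the place to pinch it across x from above. Its axes are the tray's.
- yellow_bar (a point): Middle of the yellow handle's straight round steel crossbar, 10 mm thick, 144 long along the tray's y, with a dark grip sleeve in the middle (16 mm thick, 36 long) that turns freely on it; 95 mm from the hinge axis. Folded, it lies level behind the tray, 45 mm from its back wall, 38 mm above the tray's underside; upright, 133 mm straight above it.
- yellow_handle (a joint): Angle of the yellow tray's carry handle: 0 folded flat to the back (+x), 1.57 upright and clicked home. A sprung black button in the tray's side ear resists it from about 1.05 to 1.3, then pops out behind it and holds it upright; let go before that, it falls back.
- blue_tray: Loose blue plastic peg tray, 100 (x) by 130 (y) by 45 mm high, walls and floor 4 mm, about 0.4 kg with its handle. Origin centre of underside; z up; its grip lip is at -x (towards the robot), its folded handle at +x. The handle's hinge axis runs along y, 38 mm straight above the origin. Two ears in the side walls, 36 mm wide, rise to 82 mm.
- blue_lip (a point): Middle of the top of the blue tray's front wall, which has a lip 10 mm thick (x), 90 long (y) and 18 deep: the place to pinch it across x from above. Its axes are the tray's.
- blue_bar (a point): Middle of the blue handle's straight round steel crossbar, 10 mm thick, 144 long along the tray's y, with a dark grip sleeve in the middle (16 mm thick, 36 long) that turns freely on it; 95 mm from the hinge axis. Folded, it lies level behind the tray, 45 mm from its back wall, 38 mm above the tray's underside; upright, 133 mm straight above it.
- blue_handle (a joint): Angle of the blue tray's carry handle: 0 folded flat to the back (+x), 1.57 upright and clicked home. A sprung black button in the tray's side ear resists it from about 1.05 to 1.3, then pops out behind it and holds it upright; let go before that, it falls back.
- white_tray: Loose white plastic peg tray, 100 (x) by 130 (y) by 45 mm high, walls and floor 4 mm, about 0.4 kg with its handle. Origin centre of underside; z up; its grip lip is at -x (towards the robot), its folded handle at +x. The handle's hinge axis runs along y, 38 mm straight above the origin. Two ears in the side walls, 36 mm wide, rise to 82 mm.
- white_lip (a point): Middle of the top of the white tray's front wall, which has a lip 10 mm thick (x), 90 long (y) and 18 deep: the place to pinch it across x from above. Its axes are the tray's.
- white_bar (a point): Middle of the white handle's straight round steel crossbar, 10 mm thick, 144 long along the tray's y, with a dark grip sleeve in the middle (16 mm thick, 36 long) that turns freely on it; 95 mm from the hinge axis. Folded, it lies level behind the tray, 45 mm from its back wall, 38 mm above the tray's underside; upright, 133 mm straight above it.
- white_handle (a joint): Angle of the white tray's carry handle: 0 folded flat to the back (+x), 1.57 upright and clicked home. A sprung black button in the tray's side ear resists it from about 1.05 to 1.3, then pops out behind it and holds it upright; let go before that, it falls back.
Mind the look-alikes: they are no part of the job. Leave any blue or orange look-alike of the peg_a alone. Leave any red look-alike of the blue_tray alone.

How it is judged:
By the outcome, as a careful person would: the job done as asked, in the order asked, and still so for the second after the job is handed in, with the robot touching nothing.
It also fails if it takes over 72 s, if anything falls off the work surface, if the arm or the gripper's body presses on something with over 40 N, if the wrist force passes 120 N, or if a joint passes its speed limit or range.

## Working session

There is one attempt and no reset: what is moved stays moved. The work goes in short steps, Python scripts to look and compute and a shell command to move; the robot and the scene stay as the last step left them, time stands still between calls to the robot, and variables do not carry over. Pictures are saved under pics/ and viewed, on a budget of 10 in all, crops included, one or two more only if the job needs it, and the job is handed in when it is done.

```bash
mkdir -p pics
cat > h.py <<'E'
import numpy as np, cv2
from scipy.spatial.transform import Rotation as R
from cell import state, viewer, ticket, look_for, regions_of
def cam(n): return viewer.read_camera(n)
def rot(c):
    o=np.array(c["orientation"],float)
    return o if o.shape==(3,3) else (R.from_euler('xyz',o).as_matrix() if o.size==3 else R.from_quat(o).as_matrix())
def cloud(c):
    v,u=np.mgrid[:480,:640]; d=c["depth"].astype(float)
    x=(u-c["cx"])/c["fx"]; y=(v-c["cy"])/c["fy"]
    P=np.stack([x*d,y*d,d],-1)@rot(c).T+np.array(c["position"]); P[d==0]=np.nan
    return P
def save(n,img): cv2.imwrite("pics/"+n,cv2.cvtColor(img,cv2.COLOR_RGB2BGR))
E
python3 - <<'E'
from h import *
print(state())
ims=[]
for n in("scene","side"):
    c=cam(n); print(n,c["position"],c["orientation"],c["fx"]); ims.append(c["color"]); np.save(n,cloud(c)); save(n+"0.png",c["color"])
E
```

```text
{'t': 0.0, 'joints': array([ 1.18535761e+00,  4.91554339e-01,  1.55946703e+00, -3.53090328e-05,
        1.09170074e+00, -1.05595936e-01]), 'qvel': array([ 1.50091747e-03, -3.02571022e-05,  1.69936925e-03,  4.33935069e-04,
       -1.19142532e-03, -6.32533221e-04]), 'tau': array([ 6.06727172e-04, -6.12658238e+01, -2.58184111e+01,  6.92920899e-02,
        4.81616892e-02, -9.06481546e-05]), 'eef_pos': array([172.51577729, 600.45474919, 214.05894146]), 'tcp_rot': array([-3.14150475e+00,  1.12646653e-03,  1.29096989e+00]), 'ft_force': array([ 0.85161118, -0.51376844, -0.410949  ]), 'moment': array([ 0.00517793, -0.01278051,  0.02579975]), 'opening': 0.996789388472938}
scene [1079.43025871  443.96934793  871.29415506] [-2.3179808   0.02056287  2.19080564] 485.6654830884041
side [ 131.42380518 -704.83566668 1120.48407986] [-2.43555164 -0.01462657 -0.47452181] 588.8748723531588
```

View pics/scene0.png

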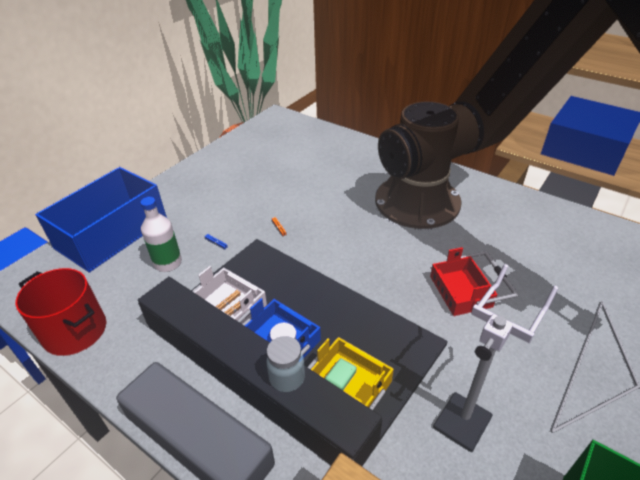

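View pics/side0.png

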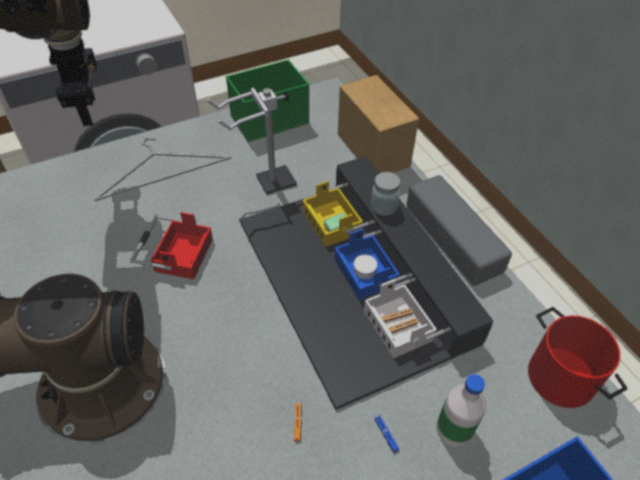

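The pegs (two wooden ones) lie in the white tray: scene (230,303), side (400,320). The soap is in the yellow tray and the tin in the blue one. The red tray (scene 460,280) and the orange and blue pegs on the table are look-alikes. The hook stands at side (268,100)–(277,180), with its prongs opening towards the robot. Next I measure poses and enlarge the crop.

Run:
```python
from h import *
out=[]
for n in("scene","side"):
    c=cam(n);P=cloud(c)
    for name in("white_tray","white_lip","peg_a","hook","shelf","blue_tray"):
        for r in regions_of(name,n)[:3]:
            m=r["pixels"];Q=P[m];Q=Q[~np.isnan(Q[:,0])]
            print(n,name,round(r["score"],2),(np.array(r["box"])*[640,480,640,480]).round(),len(Q),np.percentile(Q,[2,50,98],axis=0).round().tolist() if len(Q) else '')
            if r["score"]>.5: np.save(f"{n}_{name}",Q)
    # shelf via plane heights
    for z0,lab in((15,'low'),(99,'up')):
        m=(abs(P[...,2]-z0)<4)&(c["color"].max(-1)<75)&(P[...,0]>300)
        k,l,s,_=cv2.connectedComponentsWithStats(m.astype('uint8'));i=1+s[1:,4].argmax()
        r=cv2.minAreaRect(P[l==i][:,:2].astype('float32'));print(n,lab,r,cv2.boxPoints(r).round().tolist())
    u,v=((230,300) if n=="scene" else (400,320))
    out.append(cv2.resize(c["color"][v-40:v+40,u-50:u+50],(500,400),interpolation=cv2.INTER_CUBIC))
save("crop1.png",np.vstack(out)[:, :][:800] if 0 else cv2.resize(np.hstack(out),(800,320)))
```

```text
scene white_tray 0.98 [194. 268. 264. 323.] 1920 [[565.0, -231.0, 15.0], [605.0, -196.0, 47.0], [654.0, -92.0, 95.0]]
scene white_lip 0.94 [196. 267. 266. 324.] 1808 [[565.0, -229.0, 15.0], [605.0, -198.0, 48.0], [652.0, -93.0, 95.0]]
scene peg_a 0.56 [225. 303. 243. 315.] 129 [[604.0, -163.0, 16.0], [625.0, -144.0, 27.0], [643.0, -131.0, 44.0]]
scene peg_a 0.54 [220. 290. 240. 311.] 194 [[580.0, -190.0, 16.0], [609.0, -171.0, 28.0], [641.0, -166.0, 31.0]]
scene peg_a 0.28 [309. 360. 383. 407.] 102 [[634.0, 98.0, 40.0], [654.0, 243.0, 55.0], [669.0, 247.0, 58.0]]
scene hook 0.85 [433. 265. 557. 449.] 4698 [[279.0, 345.0, -1.0], [565.0, 388.0, 119.0], [613.0, 434.0, 292.0]]
scene shelf 0.94 [137. 239. 445. 469.] 27377 [[421.0, -263.0, 9.0], [698.0, 62.0, 33.0], [778.0, 277.0, 100.0]]
scene shelf 0.52 [324. 362. 356. 387.] 571 [[603.0, 129.0, 19.0], [631.0, 153.0, 39.0], [658.0, 171.0, 42.0]]
scene shelf 0.26 [308. 338. 394. 409.] 2682 [[578.0, 102.0, 15.0], [609.0, 179.0, 33.0], [662.0, 243.0, 95.0]]
scene blue_tray 0.92 [430. 247. 520. 317.] 3051 [[159.0, 175.0, -1.0], [250.0, 247.0,
[... 1386 characters left out ...]
0, 103.0]]
side blue_tray 0.97 [131. 211. 211. 276.] 2997 [[161.0, 171.0, 2.0], [255.0, 260.0, 31.0], [327.0, 343.0, 80.0]]
side blue_tray 0.84 [337. 229. 409. 297.] 2272 [[568.0, -79.0, 17.0], [619.0, 4.0, 48.0], [678.0, 61.0, 96.0]]
side blue_tray 0.32 [363. 281. 449. 359.] 3123 [[560.0, -239.0, 16.0], [614.0, -161.0, 42.0], [679.0, -96.0, 95.0]]
side low ((528.2847900390625, 127.15852355957031), (201.57705688476562, 348.2715759277344), 16.573381423950195) [[382.0, 265.0], [481.0, -68.0], [675.0, -11.0], [575.0, 323.0]]
side up ((723.29736328125, -3.882843017578125), (562.2997436523438, 90.29300689697266), 88.0218276977539) [[668.0, -283.0], [759.0, -286.0], [778.0, 276.0], [688.0, 279.0]]
```

View pics/crop1.png

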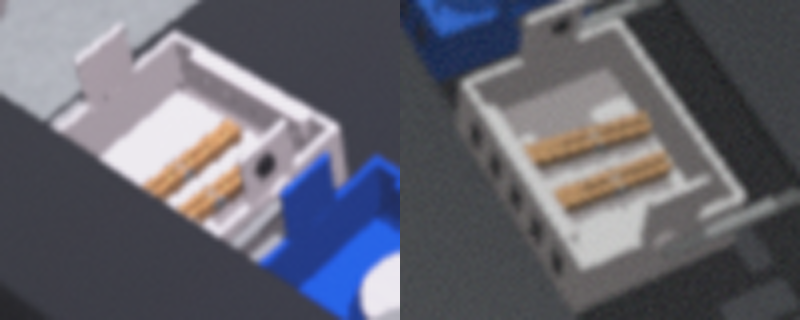

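White is confirmed: the enlarged crops show two wooden pegs in the white tray. Now its exact pose and the hook's.

Run:
```python
from h import *
S=np.load("side.npy");C=np.load("scene.npy")
for n,P in(("side",S),("scene",C)):
    Q=np.load(f"{n}_white_{'lip' if n=='side' else 'tray'}.npy")
    m=(abs(Q[:,2]-60)<5)&(Q[:,0]<672); q=Q[m][:,:2]
    r=cv2.minAreaRect(q.astype('float32'));print(n,'rim',m.sum(),np.percentile(q,[1,99],axis=0).round(1).tolist(),r,'ear',np.percentile(Q[Q[:,2]>85],[3,50,97],axis=0).round(1).tolist())
    # front lip top: points near min x
    f=q[(q[:,0]<q[:,0].min()+22)]; print(' front',np.percentile(f,[2,50,98],axis=0).round(1).tolist(),np.polyfit(f[:,1],f[:,0],1))
    # hook
    m=(P[...,2]>235)&(P[...,2]<310)&(P[...,0]>380)&(P[...,0]<640)&(P[...,1]>250)&(P[...,1]<520)
    q=P[m];print(' hook',len(q),np.percentile(q,[1,50,99],axis=0).round(1).tolist())
    np.save(n+"_hk",q)
    for x0 in range(400,640,15):
        b=q[(q[:,0]>=x0)&(q[:,0]<x0+15)]
        if len(b)>3:
            mid=(b[:,1].min()+b[:,1].max())/2
            for s in(b[b[:,1]<mid],b[b[:,1]>=mid]): print('   ',x0,len(s),s.mean(0).round(1),'ztop',s[:,2].max().round(1),end='')
            print()
```

```text
side rim 725 [[559.7, -241.8], [668.2, -94.2]] ((615.1891479492188, -159.5162811279297), (168.1129608154297, 112.95599365234375), 89.82483673095703) ear [[596.9, -231.1, 85.6], [614.4, -226.4, 94.0], [631.0, -101.6, 101.0]]
 front [[559.3, -229.5], [564.5, -168.0], [578.1, -101.1]] [1.38973466e-02 5.67780912e+02]
 hook 876 [[424.0, 338.5, 248.8], [533.8, 375.8, 270.6], [603.7, 434.4, 297.6]]
    415 22 [424.9 346.6 278.4] ztop 285.7    415 13 [426.3 431.  279.6] ztop 286.6
    430 29 [437.3 345.7 262.5] ztop 275.2    430 29 [437.1 430.3 267.1] ztop 282.0
    445 25 [452.1 345.4 258.1] ztop 266.6    445 24 [451.8 428.9 257.5] ztop 263.3
    460 25 [467.4 346.  264.1] ztop 269.5    460 24 [467.2 429.2 263.3] ztop 267.8
    475 22 [482.2 344.1 267.3] ztop 273.6    475 21 [482.5 429.  266.8] ztop 271.1
    490 23 [497.5 344.3 268. ] ztop 271.0    490 22 [497.3 428.1 268.2] ztop 272.2
    505 24 [512.4 343.7 269.8] ztop 274.4    505 21 [512.8 429.  268.4] ztop 273.3
    520 76 [530.8 356.2 273.5] ztop 281.9    520 65 [531.4 414.4 271.8] ztop 284.2
    535 85 [542.4 366.6 278.5] ztop 298.7
[... 1230 characters left out ...]
6 [497.7 430.9 265.8] ztop 268.6
    505 35 [512.9 346.7 267.7] ztop 270.5    505 38 [512.9 430.5 267.4] ztop 270.3
    520 26 [528.8 351.4 272. ] ztop 276.1    520 24 [525.1 429.6 268.5] ztop 271.2
    535 226 [540.8 356.  271.2] ztop 291.9    535 298 [542.9 416.8 271.3] ztop 284.8
    550 85 [558.6 378.3 288.4] ztop 295.7    550 121 [558.6 395.8 284.5] ztop 296.8
    565 231 [573.4 377.4 273.9] ztop 294.7    565 270 [574.  394.5 272.1] ztop 294.1
    580 19 [587.1 383.4 267.9] ztop 270.0    580 23 [587.2 387.3 267.7] ztop 270.6
    595 91 [607.1 379.2 267.1] ztop 277.8    595 100 [607.3 389.8 267.4] ztop 277.3
    610 2 [610.3 385.1 276.7] ztop 278.6    610 3 [610.4 390.7 271. ] ztop 275.1
```

Measurements agree between the cameras:
- **White tray:** lip at about (567,-165,60), yaw about -1.3°.
- **Shelf:** yaw about -2°.
- **Hook:** seat at about (450,389,259), yaw about -2°, open towards the robot.

Moving to above the lip.

```bash
python3 -m inch '[[0,0,0,0,0,40,-0.1],[0,0,0,0,0,40,-0.1],[0,0,-4.2,23,-35,40,-0.1],[0,0,-4.2,29,-44,0,-0.1],[0,0,-4.2,29,-44,0,-0.1],[0,0,-4.2,29,-44,0,-0.1],[0,0,-4.2,29,-44,0,-0.1],[0,0,-4.2,29,-44,0,-0.1],[0,0,-4.2,29,-44,0,-0.1],[0,0,-4.2,29,-44,0,-0.1]]' && python3 -m inch '[[0,0,-4.2,17,-42,0,-0.1],[0,0,-4.2,17,-42,0,-0.1],[0,0,-4.2,17,-42,0,-0.1],[0,0,-4.2,17,-42,0,-0.1],[0,0,-4.2,17,-42,0,-0.1],[0,0,-4.2,17,-42,-10,-0.1],[0,0,-4.2,17,-42,-20,-0.1],[0,0,-4.2,17,-42,-30,-0.1],[0,0,-4.2,17,-42,-40,-0.1],[0,0,-4.2,17,-42,-40,-0.1]]'
```

```text
t: 1.8
eef_pos: [385.7, 276.5, 329.5]
tcp_rot: [3.141, -0.001, 0.702]
ft_force: [0.6, 0.2, 0.3]
opening: 0.451
t: 2.8
eef_pos: [548.2, -125.7, 204.5]
tcp_rot: [3.141, -0.001, -0.032]
ft_force: [2.1, 0.0, 1.1]
opening: 0.453
```

```bash
python3 -m inch '[[0,0,0,0,-2,-40,-0.1],[0,0,0,0,0,-30,-0.1],[0,0,0,0,0,0,-0.1],[0,0,0,0,0,0,-0.1]]'
python3 - <<'E'
from h import *
c=cam("wrist");save("w1.png",c["color"]);print(state()["eef_pos"])
c=cam("side");save("s1.png",c["color"][150:420,200:560])
E
```

```text
t: 3.2
eef_pos: [548.1, -125.9, 136.1]
tcp_rot: [-3.142, -0.0, -0.028]
ft_force: [0.1, 0.6, 0.7]
opening: 0.447
[ 548.52655469 -125.91342593  136.9190591 ]
```

View pics/w1.png

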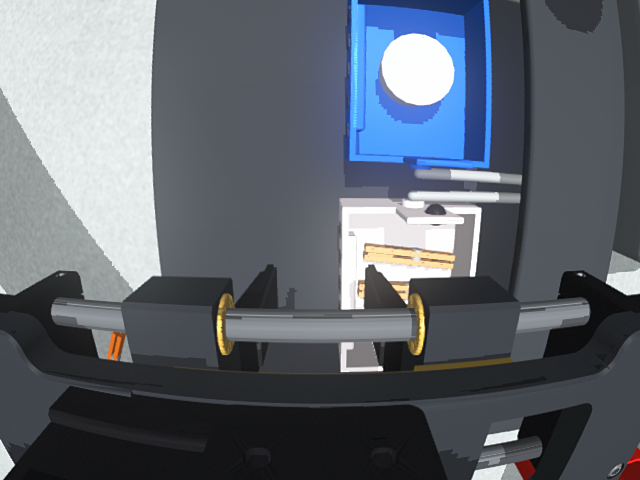

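The wrist view shows the lip at (350,285), a little to the right of the finger midpoint (321). This matches the remaining 18 mm in x, because some rows were cut short. Correcting and descending.

```bash
python3 -m inch '[[0,0,0,9,-20,0,-0.1],[0,0,0,9.5,-19,0,-0.1],[0,0,0,0,0,-25,-0.1],[0,0,0,0,0,-25,-0.1],[0,0,0,0,0,-20,-0.1],[0,0,0,0,0,-12,-0.1],[0,0,0,0,0,-10,-0.1],[0,0,0,0,0,0,-0.1],[0,0,0,0,0,0,-0.1]]'; python3 -m inch '[[0,0,0,0,0,0,-0.4],[0,0,0,0,0,0,-0.7],[0,0,0,0,0,0,-1],[0,0,0,0,0,0,-1],[0,0,0,0,0,0,-1],[0,0,0,0,0,0,-1]]'
```

```text
t: 4.2
eef_pos: [566.8, -164.9, 44.2]
tcp_rot: [3.141, -0.001, -0.028]
ft_force: [0.2, -0.0, -0.5]
opening: 0.447
t: 4.8
eef_pos: [566.5, -164.9, 43.5]
tcp_rot: [3.141, -0.0, -0.028]
ft_force: [0.7, 0.9, 1.9]
opening: 0.101
```

```bash
python3 -m inch '[[0,0,0,0,0,1,-1],[0,0,0,-8,0,1,-1],[0,0,0,-14,0.4,0,-1],[0,0,0,-16,0.4,0,-1],[0,0,0,-16,0.4,0,-1],[0,0,0,-16,0.4,0,-1],[0,0,0,-16,0.4,0,-1],[0,0,0,-16,0.4,0,-1],[0,0,0,-14,0.4,0,-1],[0,0,0,-8,0.4,0,-1]]'; python3 -m inch '[[0,0,0,0,0,-1,-1],[0,0,0,0,0,-1,-1],[0,0,0,0,0,0,-0.5],[0,0,0,0,0,0,-0.2],[0,0,0,0,0,0,-0.2],[0,0,0,0,0,0,-0.2]]'
```

```text
t: 5.8
eef_pos: [440.6, -161.3, 45.4]
tcp_rot: [-3.141, 0.001, -0.029]
ft_force: [-0.9, 0.1, -3.6]
opening: 0.103
t: 6.4
eef_pos: [442.6, -161.7, 43.4]
tcp_rot: [3.141, -0.0, -0.028]
ft_force: [-0.3, 0.1, 0.5]
opening: 0.369
```

```bash
python3 -m inch '[[0,0,0,0,0,20,-0.2],[0,0,0,0,0,40,-0.2],[0,0,0,0,0,40,-0.2],[0,0,0,0,0,30,-0.2],[0,0,0,40,0,0,-0.2],[0,0,0,40,0,0,-0.2],[0,0,0,40,0,0,-0.2],[0,0,0,20,-2,0,-0.2],[0,0,0,0,0,0,-0.2],[0,0,0,0,0,0,-0.2]]'
python3 - <<'E'
from h import *
for n in("scene","side"):
    c=cam(n);P=cloud(c);m=(P[...,0]>400)&(P[...,0]<672)&(P[...,1]>-270)&(P[...,1]<-60)&(P[...,2]>28)&(P[...,2]<110)
    m&=(c["color"].min(-1)>85)
    q=P[m];f=q[q[:,0]<555];b=q[(q[:,0]>560)&(q[:,0]<610)]
    print(n,len(f),np.percentile(f,[1,50,99],axis=0).round(1).tolist(),'bar',len(b),np.percentile(b,[3,50,97],axis=0).round(1).tolist() if len(b) else '')
    if len(b)>10: print(np.polyfit(b[:,1],b[:,0],1))
    save(n+"2.png",c["color"])
c=cam("wrist");save("w2.png",c["color"])
E
```

```text
t: 7.4
eef_pos: [581.8, -163.4, 172.9]
tcp_rot: [-3.141, 0.001, -0.028]
ft_force: [-0.3, 0.6, 0.2]
opening: 0.398
scene 1647 [[439.2, -235.5, 28.3], [494.5, -164.1, 52.7], [548.5, -88.1, 94.9]] bar 237 [[562.5, -236.9, 49.9], [584.5, -143.1, 54.9], [590.5, -88.7, 59.5]]
[2.27911193e-02 5.85883237e+02]
side 2295 [[434.8, -239.2, 28.4], [488.2, -166.1, 54.2], [547.7, -92.9, 98.4]] bar 293 [[562.8, -239.8, 52.0], [578.9, -184.1, 57.9], [585.3, -92.6, 62.4]]
[1.71990147e-02 5.80699602e+02]
```

View pics/side2.png

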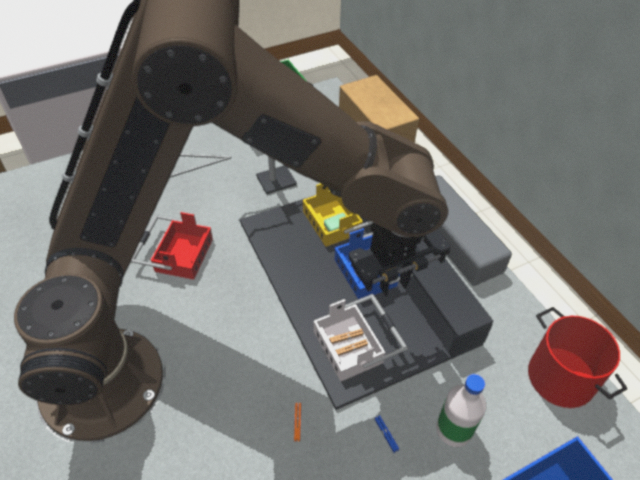

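The white tray is out on the free strip at (355,340), with both pegs inside and the bar at (390,320), clear of the upper board. Its measured bar position, about (581,-165,54), fits expectations. Grasping the sleeve.

```bash
python3 -m inch '[[0,0,0,-1,-1,-40,-0.2],[0,0,0,0,0,-40,-0.2],[0,0,0,0,0,-30,-0.2],[0,0,0,0,0,-17,-0.2],[0,0,0,0,0,-10,-0.2],[0,0,0,0,0,0,-0.2]]'; python3 -m inch '[[0,0,0,0,0,0,-0.5],[0,0,0,0,0,0,-0.7],[0,0,0,0,0,0,-1],[0,0,0,0,0,0,-1],[0,0,0,0,0,0,-1],[0,0,0,0,0,0,-1]]'
```

```text
t: 8.15
eef_pos: [580.7, -164.6, 35.8]
tcp_rot: [-3.141, 0.001, -0.029]
ft_force: [-0.2, 0.5, -0.3]
opening: 0.399
t: 8.75
eef_pos: [581.8, -164.8, 37.0]
tcp_rot: [3.141, -0.001, -0.028]
ft_force: [2.6, -0.2, 4.3]
opening: 0.163
```

Sleeve gripped: 15.5 mm opening against 16 expected. Swinging the first 50°.

```bash
python3 -m inch '[[0,0,0,-1.4,0,16.5,-1],[0,0,0,-4.3,0.1,16,-1],[0,0,0,-7,0.2,15,-1],[0,0,0,-9.5,0.2,13.6,-1],[0,0,0,-11.7,0.3,11.7,-1],[0,0,0,0,0,0,-1]]'
```

```text
t: 9.35
eef_pos: [546.5, -164.0, 111.1]
tcp_rot: [3.141, -0.002, -0.029]
ft_force: [2.8, 2.0, 1.5]
opening: 0.162
```

```bash
for k in 1; do python3 -m inch '[[0,0,0,-6.6,0.2,5,-1],[0,0,0,-7,0.2,4.5,-1],[0,0,0,-7.4,0.2,3.7,-1],[0,0,0,-7.6,0.2,3.3,-1]]'; python3 -m inch '[[0,0,0,-8,0.2,2.3,-1],[0,0,0,-8,0.2,2,-1],[0,0,0,-8.2,0.2,1,-1],[0,0,0,-8.3,0.2,0.4,-1],[0,0,0,-5,0.1,0,-1],[0,0,0,0,0,0,-1]]'; done
python3 - <<'E'
from h import *
for n in("scene","side"):
    c=cam(n);P=cloud(c);m=(P[...,0]>380)&(P[...,0]<672)&(P[...,1]>-270)&(P[...,1]<-60)&(P[...,2]>40)&(P[...,2]<110)
    m&=(c["color"].min(-1)>85)
    q=P[m];print(n,len(q),np.percentile(q,[1,50,99],axis=0).round(1).tolist())
    save(n+"3.png",cv2.resize(c["color"][240:400,150:340] if n=="scene" else c["color"][260:420,260:450],(760,600)))
print(state()["ft_force"])
E
```

```text
t: 9.75
eef_pos: [519.3, -163.2, 126.4]
tcp_rot: [3.141, -0.002, -0.028]
ft_force: [3.1, 2.0, 5.7]
opening: 0.159
t: 10.35
eef_pos: [482.6, -162.5, 133.0]
tcp_rot: [3.14, -0.005, -0.029]
ft_force: [5.4, 4.1, 15.0]
opening: 0.165
scene 1236 [[437.5, -230.4, 40.5], [493.3, -158.9, 56.5], [653.2, -76.5, 101.2]]
side 1193 [[432.9, -238.3, 40.4], [475.8, -192.3, 59.4], [535.3, -97.0, 101.0]]
[ 6.72943028  5.00489806 14.6002894 ]
```

View pics/side3.png

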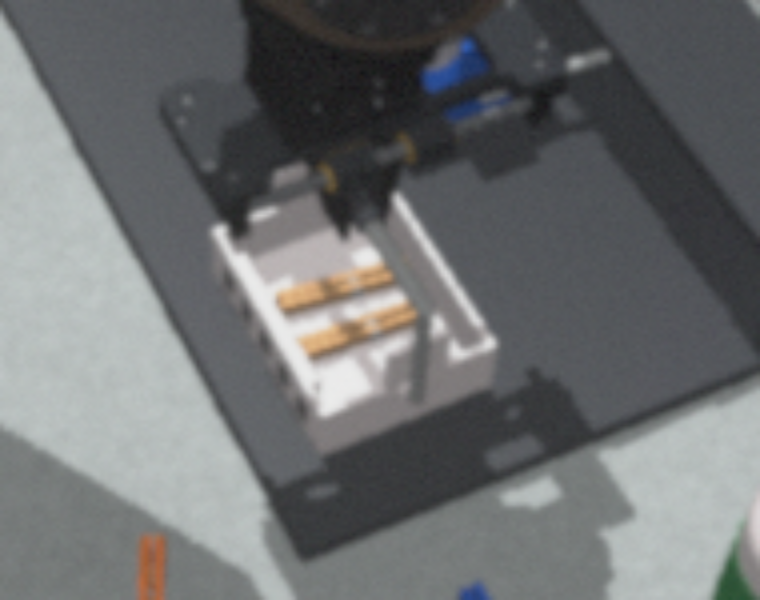

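The handle looks upright over the tray, with the pegs inside. The tool carries 15 N because I am pressing on the handle slightly. I'll relieve that, then nudge the bar back: a clicked handle resists, a free one does not.

```bash
python3 -m inch '[[0,0,0,2,0,2,-1],[0,0,0,1,0,1,-1],[0,0,0,0,0,0,-1],[0,0,0,0,0,0,-1]]';python3 -m inch '[[0,0,0,3,0,0,-1],[0,0,0,3,0,0,-1],[0,0,0,2,0,0,-1],[0,0,0,0,0,0,-1]]'
```

```text
t: 10.85
eef_pos: [483.8, -162.1, 133.9]
tcp_rot: [-3.141, 0.001, -0.028]
ft_force: [0.1, 0.1, -4.3]
opening: 0.162
t: 11.25
eef_pos: [492.6, -162.2, 134.3]
tcp_rot: [3.142, -0.0, -0.028]
ft_force: [0.0, -0.1, -3.3]
opening: 0.162
```

Ambiguous: the tray may have slid along. Lowering slightly, opening and looking.

```bash
python3 -m inch '[[0,0,0,0,0,-1,-1],[0,0,0,0,0,-0.5,-1],[0,0,0,0,0,0,-0.4],[0,0,0,0,0,0,0.2],[0,0,0,0,0,0,0.2],[0,0,0,0,0,0,0.2],[0,0,0,0,0,0,0.2]]';python3 - <<'E'
from h import *
for n in("scene","side"):
    c=cam(n);P=cloud(c);B=(P[...,0]>380)&(P[...,0]<620)&(P[...,1]>-270)&(P[...,1]<-60)&(c["color"].min(-1)>70)
    q=P[B&(abs(P[...,2]-60)<6)&(P[...,0]<555)];print(n,len(q),'rim',np.percentile(q,[1,50,99],axis=0).round(1).tolist())
    q=P[B&(P[...,2]>60)&(P[...,2]<165)&((P[...,1]<-232)|(P[...,1]>-98))]
    print('arms',len(q))
    for z in range(60,165,15):
        for s in(-1,1):
            b=q[(q[:,2]>=z)&(q[:,2]<z+15)&(s*(q[:,1]+165)>0)]
            if len(b)>3: print(z,len(b),np.median(b,axis=0).round(1))
c=cam("wrist");save("w4.png",c["color"])
E
```

```text
t: 11.95
eef_pos: [492.2, -162.2, 132.9]
tcp_rot: [-3.142, 0.0, -0.028]
ft_force: [0.1, -0.1, 0.6]
opening: 0.522
scene 440 rim [[447.0, -228.1, 54.3], [502.2, -161.3, 57.7], [550.6, -89.6, 65.2]]
arms 164
60 28 [504.2 -90.4  68.1]
75 32 [503.6 -91.8  83. ]
90 9 [ 499.6 -234.1   98.4]
90 24 [503.8 -90.4  95.3]
105 18 [502.8 -89.1 111.4]
120 18 [503.  -88.3 126.5]
135 24 [502.9 -89.6 145.2]
150 9 [500.5 -92.9 151.2]
side 598 rim [[444.5, -236.7, 54.1], [467.5, -181.3, 60.3], [546.9, -98.1, 65.2]]
arms 115
60 17 [ 491.7 -236.8   67.9]
75 14 [ 491.2 -237.6   81.2]
90 14 [ 491.3 -237.8   99.3]
105 17 [ 490.3 -237.6  113.5]
120 18 [ 491.1 -237.7  128.1]
135 16 [ 491.6 -237.6  142.4]
150 19 [ 492.4 -235.   152.7]
```

View pics/w4.png

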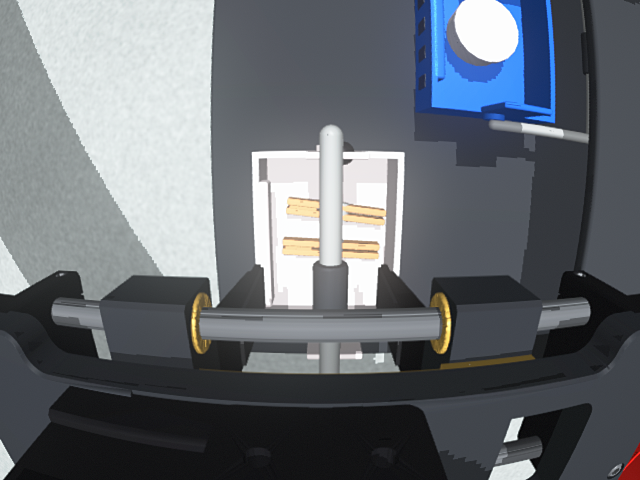

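Released, the handle stays vertical: both arms are within 1–2 mm in x over their height. The tray followed the nudge by about 10 mm, and the black button shows behind the arm at (347,153). So it is clicked home, with the pegs inside. Regripping and lifting.

```bash
python3 -m inch '[[0,0,0,0,-1,0,-0.3],[0,0,0,0,0,-1,-0.7],[0,0,0,0,0,0,-1],[0,0,0,0,0,0,-1],[0,0,0,0,0,0,-1],[0,0,0,0,0,0,-1]]'; python3 -m inch '[[0,0,0,0,0,6,-1],[0,0,0,0,0,14,-1],[0,0,0,0,0,22,-1],[0,0,0,0,0,25,-1],[0,0,0,0,0,25,-1],[0,0,0,0,0,25,-1],[0,0,0,0,0,22,-1],[0,0,0,0,0,16,-1],[0,0,0,0,0,8,-1],[0,0,0,0,0,2,-1]]'
```

```text
t: 12.7
eef_pos: [492.7, -163.3, 132.1]
tcp_rot: [3.141, -0.001, -0.029]
ft_force: [1.8, 0.9, 0.6]
opening: 0.16
t: 13.7
eef_pos: [492.2, -163.1, 297.4]
tcp_rot: [3.141, -0.0, -0.028]
ft_force: [0.2, 0.2, -4.1]
opening: 0.165
```

```bash
python3 -m inch '[[0,0,0,-3,8,0,-1],[0,0,0,-5,16,0,-1],[0,0,0,-7,22,0,-1],[0,0,0,-7,22,0,-1],[0,0,0,-7,22,0,-1],[0,0,0,-7,22,0,-1],[0,0,0,-7,22,0,-1],[0,0,0,-7,22,0,-1],[0,0,0,-6,22,0,-1],[0,0,0,-6,22,0,-1]]'; python3 -m inch '[[0,0,0,-6,22,0,-1],[0,0,0,-6,22,0,-1],[0,0,0,-6,22,0,-1],[0,0,0,-6,22,0,-1],[0,0,0,-6,22,0,-1],[0,0,0,-6,22,0,-1],[0,0,0,-6,22,0,-1],[0,0,0,-4,20,0,-1],[0,0,0,-2,12,0,-1],[0,0,0,0,6,0,-1]]'
```

```text
t: 14.7
eef_pos: [428.8, 38.6, 296.3]
tcp_rot: [-3.141, 0.001, -0.028]
ft_force: [0.2, 0.2, -2.6]
opening: 0.159
t: 15.7
eef_pos: [381.3, 229.8, 296.5]
tcp_rot: [3.141, 0.001, -0.027]
ft_force: [-0.3, 0.2, -4.3]
opening: 0.164
```

```bash
python3 -m inch '[[0,0,0,0,10,0,-1],[0,0,0,0,20,0,-1],[0,0,0,0,25,0,-1],[0,0,0,0,28,0,-1],[0,0,0,0,26,0,-1],[0,0,0,0,22,0,-1],[0,0,0,0,16,0,-1],[0,0,0,0,9,0,-1],[0,0,0,0,3,0,-1],[0,0,0,0,0,0,-1]]'; python3 -m inch '[[0,0,0,0,0,0,-1],[0,0,0,0,0,0,-1],[0,0,0,0,0,0,-1],[0,0,0,0,0,0,-1]]'
python3 - <<'E'
from h import *
for n in("scene","side"):
    c=cam(n);P=cloud(c);B=(P[...,0]>340)&(P[...,0]<470)&(P[...,1]>280)&(P[...,1]<490)&(c["color"].min(-1)>70)
    q=P[B&(P[...,2]>268)&(P[...,2]<325)&(P[...,0]<405)];print(n,len(q),np.percentile(q,[2,50,98],axis=0).round(1).tolist() if len(q) else '')
    q=P[B&(P[...,2]>240)&(P[...,2]<292)&(P[...,0]>412)]
    mid=390
    for s in(q[q[:,1]<mid],q[q[:,1]>=mid]): print(' prong',len(s),np.median(s,axis=0).round(1) if len(s) else '')
    if n=="scene": save("s5.png",cv2.resize(c["color"][150:450,330:640],(620,600)))
print(state()["eef_pos"])
E
```

```text
t: 16.7
eef_pos: [382.4, 387.6, 296.8]
tcp_rot: [3.141, 0.0, -0.028]
ft_force: [0.1, -0.7, -3.9]
opening: 0.161
t: 17.1
eef_pos: [382.4, 387.6, 297.0]
tcp_rot: [-3.142, -0.0, -0.029]
ft_force: [0.3, -0.4, -3.7]
opening: 0.162
scene 537 [[381.7, 312.7, 270.6], [387.5, 425.9, 311.7], [395.8, 462.9, 318.6]]
 prong 133 [439.3 349.7 263.6]
 prong 142 [441.4 433.2 264.9]
side 169 [[374.1, 308.6, 270.3], [379.4, 324.4, 317.3], [392.6, 424.2, 322.7]]
 prong 94 [441.7 346.4 263.5]
 prong 85 [444.3 430.6 262.5]
[382.35194355 387.70626493 296.97293888]
```

View pics/s5.png

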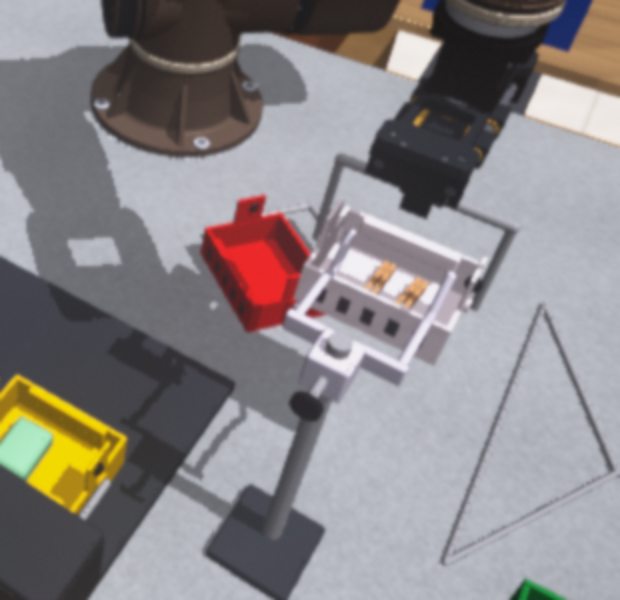

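Bar, prongs and pegs all show: the tray hangs level in front of the prongs, and the pegs sit inside at (380,275) and (412,292). The bar needs about 3 mm more in y to be centred. Moving in over the tips and lowering in two stages.

```bash
python3 -m inch '[[0,0,0,4,1,0,-1],[0,0,0,10,1,0,-1],[0,0,0,14,1,0,-1],[0,0,0,14,0,0,-1],[0,0,0,13,0,0,-1],[0,0,0,9,0,0,-1],[0,0,0,4,0,0,-1],[0,0,0,0,0,0,-1],[0,0,0,0,0,0,-1],[0,0,0,0,0,0,-1]]'; python3 -m inch '[[0,0,0,0,0,-6,-1],[0,0,0,0,0,-10,-1],[0,0,0,0,0,-10,-1],[0,0,0,0,0,-8,-1],[0,0,0,0,0,-6,-1],[0,0,0,0,0,-3,-1],[0,0,0,0,0,0,-1],[0,0,0,0,0,0,-1]]'
python3 - <<'E'
from h import *
for n in("scene","side"):
    c=cam(n);P=cloud(c);B=(P[...,0]>400)&(P[...,0]<520)&(P[...,1]>290)&(P[...,1]<490)&(c["color"].min(-1)>70)
    for z in (230,245,260,275):
      for s in(-1,1):
        q=P[B&(P[...,2]>=z)&(P[...,2]<z+15)&(s*(P[...,1]-389)>54)]
        if len(q)>3: print(n,z,len(q),np.median(q,axis=0).round(1))
    q=P[B&(P[...,2]>265)&(P[...,2]<292)&(P[...,0]<435)&(abs(P[...,1]-389)<54)];print(' tips',len(q),np.median(q,axis=0).round(1) if len(q) else '',q[:,0].min() if len(q) else '')
E
```

```text
t: 18.2
eef_pos: [449.9, 390.9, 297.0]
tcp_rot: [-3.142, 0.0, -0.028]
ft_force: [-0.6, -0.6, -3.9]
opening: 0.164
t: 19.0
eef_pos: [450.4, 390.9, 254.1]
tcp_rot: [-3.141, -0.0, -0.028]
ft_force: [0.2, -0.3, -3.4]
opening: 0.164
scene 230 20 [450.4 320.4 238.2]
scene 230 32 [454.2 463.  238.1]
scene 245 19 [450.6 320.3 252.1]
scene 245 37 [455.2 463.  253.4]
scene 260 63 [453.4 324.6 272. ]
scene 260 109 [456.3 456.6 272.1]
scene 275 11 [450.9 323.9 275.8]
scene 275 11 [453.6 449.1 275.4]
 tips 34 [431.7 433.9 276.4] 426.98537010805444
side 230 22 [443.4 316.2 236.4]
side 230 4 [445.2 461.5 233.7]
side 245 17 [445.2 315.7 250.8]
side 260 24 [445.5 316.9 270.5]
side 275 22 [446.7 323.  277. ]
 tips 54 [427.6 349.6 276.9] 418.7438627336801
```

Bar is centred between the prongs (391.7 against 391.4) and 22 mm behind the tips. Lowering onto the seat.

```bash
python3 -m inch '[[0,0,0,0,0,-4,-1],[0,0,0,0,0,-4,-1],[0,0,0,0,0,-2,-1],[0,0,0,0,0,0,-1],[0,0,0,0,0,0,-1]]'; python3 -m inch '[[0,0,0,0,0,-1,-1],[0,0,0,0,0,-1,-1],[0,0,0,0,0,0,-1],[0,0,0,0,0,0,-1]]'
```

```text
t: 19.6
eef_pos: [450.5, 390.8, 244.0]
tcp_rot: [-3.141, -0.0, -0.029]
ft_force: [1.9, -1.2, -1.9]
opening: 0.161
t: 20.0
eef_pos: [450.6, 391.0, 243.5]
tcp_rot: [-3.14, -0.002, -0.028]
ft_force: [-1.7, -2.7, 10.2]
opening: 0.158
```

Seated: contact at z 243.5, against 243 predicted. Easing the push, opening gently and rising.

```bash
python3 -m inch '[[0,0,0,0,0,1,-1],[0,0,0,0,0,0,-0.75],[0,0,0,0,0,0,-0.5],[0,0,0,0,0,0,-0.25],[0,0,0,0,0,0,-0.1],[0,0,0,0,0,0,-0.1],[0,0,0,0,0,0,-0.1],[0,0,0,0,0,0,-0.1]]'; python3 -m inch '[[0,0,0,0,0,3,-0.1],[0,0,0,0,0,8,-0.1],[0,0,0,0,0,15,-0.1],[0,0,0,0,0,25,-0.1],[0,0,0,0,0,30,-0.1],[0,0,0,0,0,30,-0.1],[0,0,0,0,0,30,-0.1],[0,0,0,0,0,10,-0.1],[0,0,0,0,0,0,-0.1],[0,0,0,0,0,0,-0.1]]'
python3 - <<'E'
from h import *
for n in("scene","side"):
    c=cam(n);P=cloud(c);B=(P[...,0]>400)&(P[...,0]<520)&(P[...,1]>290)&(P[...,1]<490)&(c["color"].min(-1)>70)
    for z in (200,215,230,245,260):
      for s in(-1,1):
        q=P[B&(P[...,2]>=z)&(P[...,2]<z+15)&(s*(P[...,1]-389)>54)]
        if len(q)>3: print(n,z,len(q),np.median(q,axis=0).round(1))
    i=cv2.resize(c["color"][150:450,330:640] if n=="scene" else c["color"][60:220,180:345],(400,400));save("f_"+n+".png",i)
a=[cv2.imread(f"pics/f_{n}.png") for n in("scene","side")];cv2.imwrite("pics/f.png",np.hstack(a))
E
```

```text
t: 20.8
eef_pos: [450.3, 390.8, 242.8]
tcp_rot: [3.142, -0.0, -0.028]
ft_force: [0.2, 0.4, -0.1]
opening: 0.447
t: 21.8
eef_pos: [450.1, 390.6, 392.6]
tcp_rot: [3.141, 0.001, -0.029]
ft_force: [-0.5, 0.5, -0.4]
opening: 0.448
scene 200 70 [454.  327.  208.1]
scene 200 90 [459.2 455.1 207.9]
scene 215 24 [453.4 319.5 222.9]
scene 215 33 [458.1 462.9 222.9]
scene 230 23 [453.1 320.6 238.2]
scene 230 37 [457.3 462.9 237.5]
scene 245 26 [453.3 320.3 253.1]
scene 245 48 [457.7 461.6 253.9]
scene 260 55 [451.7 325.  263.3]
scene 260 85 [456.3 454.7 263. ]
side 200 73 [448.9 325.7 207.4]
side 200 43 [450.8 452.8 208.3]
side 215 17 [447.3 315.6 222.3]
side 215 16 [451.5 460.1 221.9]
side 230 17 [445.7 315.4 237. ]
side 245 19 [446.1 316.4 249.9]
side 245 4 [449.6 462.3 248.9]
side 260 35 [445.7 321.3 267. ]
side 260 23 [449.2 454.2 266.5]
```

View pics/f.png

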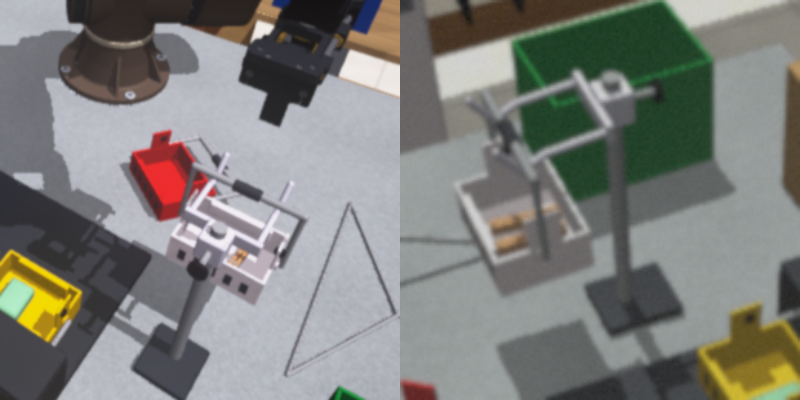

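The tray hangs from both prongs by its crossbar with the pegs inside (left panel (240,258), right panel (520,230)). Waiting, checking it is still, then handing in.

```bash
for i in 1 2 3; do python3 -m inch '[[0,0,0,0,0,0,-0.1],[0,0,0,0,0,0,-0.1],[0,0,0,0,0,0,-0.1],[0,0,0,0,0,0,-0.1],[0,0,0,0,0,0,-0.1],[0,0,0,0,0,0,-0.1],[0,0,0,0,0,0,-0.1],[0,0,0,0,0,0,-0.1],[0,0,0,0,0,0,-0.1],[0,0,0,0,0,0,-0.1]]' >/dev/null; done
python3 - <<'E'
from h import *
for k in range(6):
    c=cam("side");P=cloud(c);B=(P[...,0]>380)&(P[...,0]<530)&(P[...,1]>290)&(P[...,1]<490)&(c["color"].min(-1)>70)
    q=P[B&(P[...,2]>160)&(P[...,2]<185)]
    print(len(q),q.mean(0).round(1),end=' ')
    g=cv2.cvtColor(c["color"],cv2.COLOR_RGB2GRAY)[60:220,180:345].astype('float32')
    if k: print('phase shift px',np.round(cv2.phaseCorrelate(g0,g)[0],3))
    else: g0=g;print()
P0=np.load("side.npy");P=cloud(c);d=np.abs(P[...,2]-P0[...,2])
for n,(u,v) in dict(yellow=(332,215),blue=(367,265),jar=(385,190),bottle=(462,410),red=(183,247)).items(): print(n,np.nanmedian(d[v-15:v+15,u-15:u+15]).round(1))
print(state()["t"])
E
```

```text
695 [446.9 378.4 171. ] 
693 [446.7 378.7 171. ] phase shift px [0.002 0.011]
680 [447.1 378.7 171.1] phase shift px [-0.024  0.027]
702 [446.7 379.3 170.7] phase shift px [0.006 0.022]
697 [446.9 379.  171. ] phase shift px [ 0.006 -0.009]
688 [447.2 378.3 171. ] phase shift px [-0.018 -0.001]
yellow 2.2
blue 2.1
jar 1.8
bottle 1.6
red 2.3
25.2
```

```bash
python3 -c "
from cell import ticket
print(ticket.job_done())"
```

```text
the job is handed in; nothing more can be done
None
```

The white tray, which holds the two wooden pegs, now hangs from the twin hook by the middle of its crossbar, and I have handed the job in. I drew it forward about 124 mm by its lip, set it down and let go. I then swung the handle up by its sleeve until it clicked, and carried it by that handle to the hook.

- **Click:** with the gripper open, the handle stayed vertical, the black button showed behind it, and the tray had followed my nudge. The nudge force itself read about 0 N, so it proved nothing on its own.
- **Hang:** the bar is centred between the prongs to about 1 mm and the pegs are inside. The tray held still, within 0.03 pixel over six pictures. The gripper is about 150 mm above it, touching nothing.
- **Everything else:** depth at the yellow, blue and red trays, the jar and the bottle is unchanged within noise, about 2 mm. The loose orange and blue pegs, which the arm never went near, were not measured again.
- **Limits:** the clock stood at 25 s when I handed in. The highest wrist force I saw was about 17 N; I only read it at the end of each move.
- **Disagreements:** the two fixed cameras differ by 3–5 mm, so I used averages or differences within one camera. Part of the first approach stopped about 45 mm short, and I corrected it before touching anything.

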